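Start the microscope lamp controller

TASK

Start up the grey microscope lamp controller with a closed fingertip: first press down the raised end of the red rocker, the end with the white dot, so that it is switched on; then press the blue fan key fully down, and only then press the yellow lamp key fully down. Leave the green key up, do not pick up anything, and leave the things standing around undisturbed.

Things in the scene. Friction and masses are not known exactly. Their poses are not given: they have to be found in the camera images.
- console: lamp controller, a fixed grey box 110 (its x) x 290 (its y) x 45 mm with a black top plate; origin at the centre of its underside on the worktop, z up, its x axis points away from the robot, turned up to 0.3 rad either way. On top, in one row along its y axis, 64 mm apart, sit four 50 x 50 x 8 mm grey surrounds in any order: one red rocker switch and a blue, a yellow and a green key
- rocker (a joint): angle of the red rocker switch in rad: 0 = off (far half raised), 0.36 = on (far half pressed level, near half raised). It starts within 0.05 of off, takes about 1.5 N at the tip of the raised end and stays where it is left
- rocker_on_end (a point): point on the surface of the rocker's far half, the half with a white dot, 17 mm from the pivot; it moves with the rocker. The red rocker is 30 mm wide (console y) and 48 mm long (console x), shaped like a shallow V, pivoting about the console's y axis at its middle. Pressing the raised far half straight down at this point switches it on; when off this point is 64.5 mm above the worktop, when on 58.5 mm
- blue_key (a joint): travel of the blue key (cooling fan) in m: 0 = up, 0.007 = fully down; it starts within 0.0008 of up. It moves straight down against about 2 N of friction and has no spring: it stays where it is left
- blue_key_top (a point): centre of the top face of the blue key, a 30 x 30 mm blue square cap with a white cross-shaped fan mark (four blades); it moves down with the key. Up, the face is 12 mm above its grey 50 x 50 mm surround; fully down, still 5 mm above it
- yellow_key (a joint): travel of the yellow key (lamp) in m: 0 = up, 0.007 = fully down; it starts within 0.0008 of up. It moves straight down against about 2 N of friction and has no spring: it stays where it is left
- yellow_key_top (a point): centre of the top face of the yellow key, a 30 x 30 mm yellow square cap with a black sun-like lamp mark; it moves down with the key. Up, the face is 12 mm above its grey 50 x 50 mm surround; fully down, still 5 mm above it
- green_key (a joint): travel of the green key (stage heater, not wanted) in m: 0 = up, 0.007 = fully down; it starts within 0.0008 of up. It moves straight down against about 2 N of friction and has no spring: it stays where it is left
- green_key_top (a point): centre of the top face of the green key, a 30 x 30 mm green square cap with three white bars; it moves down with the key. Up, the face is 12 mm above its grey 50 x 50 mm surround; fully down, still 5 mm above it
- specimen_jar_2: bystander, loose: small glass jar with white cap, 42 mm wide, 55 mm high, standing left of the controller; origin at its underside
- cover_glass_box: bystander, loose: pale green box 29 x 32 x 21 mm, right of the controller; origin at its underside
- pocket_lens: bystander, loose: black folding hand lens 32 x 36 x 13 mm, behind the controller; origin at its underside
- pen_3: bystander, loose: white marker pen with blue cap, 135 mm long, 16 mm thick, lying in front of the controller; origin at its underside
- chalk_box: bystander, loose: open carton of chalk 46 x 92 x 71 mm, at the left; origin at its underside
- tape_1: bystander, loose: roll of brown tape, 93 mm across, 48 mm high, at the right; origin at its underside
- chalk_2: bystander, loose: stick of yellow chalk 40 mm long, 10 mm thick, at the left; origin at its underside

How it is judged (in metres and radians):
On the way, in this order (a step that is already met when the one before it is completed fails the run):
1. the red rocker is switched on (value of joint rocker above 0.3 rad), for 0.2 s.
2. the blue fan key is fully down (value of joint blue_key above 0.0055 m), for 0.2 s.
3. the yellow lamp key is fully down (value of joint yellow_key above 0.0055 m), for 0.2 s.
At the end, for the whole second after the job is handed in: rocker on (beyond 0.30 of 0.36 rad), blue and yellow keys down by more than 5.5 of 7 mm, green key down by less than 2 mm, every bystander within 20 mm of where it stood (value of joint rocker above 0.3 rad and value of joint each of blue_key, yellow_key above 0.0055 m and value of joint green_key below 0.002 m and distance of each of specimen_jar_2, cover_glass_box, pocket_lens, pen_3, chalk_box, tape_1, chalk_2 from where it was at the start of the episode below 0.02 m); the robot touches nothing.
It fails at once if the green key is pressed (value of joint green_key above 0.003 m).
It fails at once if the blue key is pressed before the rocker is on (value of joint blue_key above 0.003 m and value of joint rocker below 0.2 rad).
It fails at once if the yellow key is pressed before the blue key is down (value of joint yellow_key above 0.003 m and value of joint blue_key below 0.004 m).
It fails at once if a bystander is pushed more than 20 mm away (distance of any of specimen_jar_2, cover_glass_box, pocket_lens, pen_3, chalk_box, tape_1, chalk_2 from where it was at the start of the episode above 0.02 m).
It fails at once if a bystander is lifted off the worktop (height (world z) of any of specimen_jar_2, cover_glass_box, pocket_lens, pen_3, chalk_box, tape_1, chalk_2 above 0.015 m).
It also fails if it takes over 45 s, if anything falls off the work surface, if the arm or the gripper's body presses on something with over 40 N, if the wrist force passes 120 N, or if a joint passes its speed limit or range.

ROBOT

A 6-joint arm with a two-finger parallel gripper is mounted at the origin on a cart in front of the work surface, level with it; the furniture and walls round the work are solid. World frame = base frame: x ahead of the robot, y to its left, z up, the work surface at z = 0. Lengths are in mm, angles in rad, forces in N, time in s.
With the tool pointing down it reaches from about 375 to 925 mm from the base axis. Payload 5.7 kg.
Tool frame: the origin (TCP) lies at the very end of the fingers, on their centre line; the grasp point (between the pads) lies 19 mm behind it (arm.grip_point_offset is the distance from the TCP to the grasp point, in mm); z points along the fingers, y is the line along which they close (so a half turn about z gives the same grasp; the last joint's range is limited). The gripper opens to 85 mm and grips with 20 to 120 N. Pads are 22 mm wide; open, the fingers measure 114 mm over their backs; the gripper's body (76 mm by 85 mm) begins 54 mm behind the grasp point. The pads swing forward as they close: fully open they stand 13 mm farther back than shut.
Start: joints at [-1.435, 0.359, 1.51, -0, 1.272, -0.115], TCP at [148.894, -581.2, 231.267] pointing down, gripper open.
Joint ranges: [-2.97, 2.97], [-1.01, 2.36], [0.21, 2.38], [-0.96, 4.11], [0.2, 2.71], [-2.98, 2.98]. Speed limits (rad/s): [2.39, 2.39, 3.14, 3.14, 3.14, 3.14].

INTERFACE

Orientations are given as a unit quaternion [x, y, z, w].
In Python, from rig import arm gives the robot as it stands. The module is installed in compiled form; this text tells all that it offers.
- The arm moves only by the tool servo_tool, never from a script. Its argument "rows" is a list of rows, each a list of 7 numbers: the turn, a rotation vector about the world's x, y, z in rad, then the shift along the world's x, y, z in m, then the opening, from -1 (shut) to 1 (fully open), so that 0 is half open. A call has 1 to 12 rows; each row shifts and turns the commanded pose from where the row before left it; what a row does not reach is not made up. A row lasts 1/10 s, in which the tool goes at most 50 mm and 8.59 degrees, less where a joint would pass 70% of its speed; a pose out of reach is approached as far as the arm can. A call with a gripper value outside its range is refused whole. The fingers move at their own pace and stop on an object; the grip force is fixed at half the most. Time passes only in rows, so rows that do not move let the fingers close. It gives the time, the measured TCP pose, the force, the opening and the grip force at its end, in the units of the state.
- arm.observe(): the state, without advancing time (a new reading comes with each control period).
- arm.snapshot(name): name is "side" or "top"; returns a dict with "pixels" (480x640x3 uint8, red, green, blue), "camera_matrix" (3x3 intrinsics, pixels), "cam_to_world" (4x4, takes a point from camera to world coordinates). Camera axes: x right, y up, looking along -z (the intrinsics and any distortion apply to the point x, -y, -z); pixel columns grow to the right and rows downward; lengths in mm; the calibration is good to about 2 mm. A picture is of the moment at which its call begins. There is no depth.
- arm.sign_off(): hands the job in; it is judged then, once.
Trained networks look in a picture, given as the dict that the camera call returned (one of the last four; its "shot" number tells which), for a name from the list of things; names that differ only in an ending like _2 or _b are one class to them, and where a whole thing is asked for, a point or a joint stands for the part that bears it (a point fixed in the world has none). Each returns a list of dicts, best first, with "p" (0 to 1); they miss things now and then, are a little off and sometimes report something else, mostly with a low value. They report only what shows in the picture. A call takes as long as a camera call.
- arm.masks_of(picture, label): "region" (480x640 bool, what is visible of it) and "rect" ([left, top, right, bottom] in pixels, round what is visible of it).
- arm.tip_of(picture, label): "uv" ([column, row] in pixels: a listed point, or the origin of a listed thing).
The state is a dict: "t": time; "joints": joint angles; "qvel": joint speeds; "effort": joint torques, N m; "eef_pos": TCP position; "eef_rot": TCP orientation; "contact_force": force on the tool from outside, world axes, zero at the start; "moment": the same for the moment, N m; "grip_width": finger opening in mm; "gripper_force": force on a finger pad.
Only numpy, scipy, OpenCV 4.12 (cv2) and the standard library are available. Lean on these libraries where they do the work, as an engineer would, in place of code of your own. Each camera call takes 0.05 s, during which the arm holds its last target. There are 200 camera calls.

## Working session

There is one attempt and no reset: what is moved stays moved. The work goes in short steps, Python scripts to look and compute and a tool call to move; the robot and the scene stay as the last step left them, time stands still between calls to the robot, and variables do not carry over. Pictures are saved under pics/ and viewed, at most 10 in all, crops included, and the job is handed in when it is done.

Besides the shell and the picture viewer there is one more tool, called after "Call:" by a JSON object that holds its "name" and its "arguments", one argument or row to a line. servo_tool: Moves the arm, as the interface text tells. Its arguments: {"type":"object","properties":{"rows":{"type":"array","items":{"type":"array","items":{"type":"number"}}}},"required":["rows"]}

```bash
mkdir -p pics
cat > h.py <<'E'
import numpy as np, cv2
from rig import arm
def ray(pic,uv):
    K=np.array(pic["camera_matrix"]);T=np.array(pic["cam_to_world"])
    d=np.linalg.inv(K)@[uv[0],uv[1],1]
    d=T[:3,:3]@(d*[1,-1,-1]); return T[:3,3],d
def atz(pic,uv,z):
    o,d=ray(pic,uv); return o+d*(z-o[2])/d[2]
def tri(rs):
    A=0;b=0
    for o,d in rs:
        d=d/np.linalg.norm(d);P=np.eye(3)-np.outer(d,d);A=A+P;b=b+P@o
    return np.linalg.solve(A,b)
def save(pic,n): cv2.imwrite(f"pics/{n}.png",pic["pixels"][:,:,::-1])
E
python3 - <<'E'
from h import *
np.set_printoptions(precision=1,suppress=True)
P={n:arm.snapshot(n) for n in("top","side")}
for n in P: save(P[n],n+"1"); print(n,list(P[n]),np.array(P[n]["cam_to_world"])[:3,3])
Z=dict(rocker_on_end=64.5,blue_key_top=65,yellow_key_top=65,green_key_top=65,console=0)
for l,z in Z.items():
    r=[]
    for n in P:
        t=arm.tip_of(P[n],l)
        if t: print(l,n,np.array(t[0]["uv"]),round(t[0]["p"],2),len(t),atz(P[n],t[0]["uv"],z)); r.append(ray(P[n],t[0]["uv"]))
    if len(r)==2: print("  tri",tri(r))
print({k:np.round(v,3) for k,v in arm.observe().items()})
E
```

```text
top ['pixels', 'camera_matrix', 'cam_to_world', 'shot'] [ 390.     7.  1236.5]
side ['pixels', 'camera_matrix', 'cam_to_world', 'shot'] [ 541.8 1419.4  790.9]
rocker_on_end top [351.1 243.8] 0.54 1 [505.2 -85.9  64.5]
rocker_on_end side [327.7 233.5] 0.6 2 [499.9 -63.8  64.5]
  tri [502.7 -86.5  53.9]
blue_key_top top [301.5 259.2] 0.65 1 [468.8  43.6  65. ]
blue_key_top side [335.8 251.1] 0.6 1 [479.2  49.7  65. ]
  tri [474.   43.3  61.1]
yellow_key_top top [323.7 251.7] 0.65 1 [486.6 -14.3  65. ]
yellow_key_top side [321.2 201.8] 0.64 2 [ 517.4 -307.    65. ]
  tri [499.2 -13.2 186.2]
green_key_top top [372.5 243.3] 0.6 1 [ 504.9 -141.4   65. ]
green_key_top side [328.  223.9] 0.39 1 [ 497.7 -130.7   65. ]
  tri [ 501.3 -141.6   60.4]
console top [336.6 252.9] 0.7 2 [487.7 -50.6   0. ]
console side [333.6 252.8] 0.56 2 [480.7 -61.8   0. ]
  tri [484.1 -50.    6.7]
{'t': np.float64(0.6), 'joints': array([-1.4,  0.4,  1.5, -0. ,  1.3, -0.1]), 'qvel': array([-0.,  0.,  0.,  0.,  0.,  0.]), 'effort': array([ -0. , -52.7, -27.9,  -0. ,   0. ,   0. ]), 'eef_pos': array([ 148.9, -581.2,  231.3]), 'eef_rot': array([ 1. ,  0.1, -0. , -0. ]), 'contact_force': array([-0.1,  0.1, -0.1]), 'moment': array([ 0., -0.,  0.]), 'gripper_force': np.float64(0.0), 'grip_width': np.float64(85.326)}
```

View pics/top1.png

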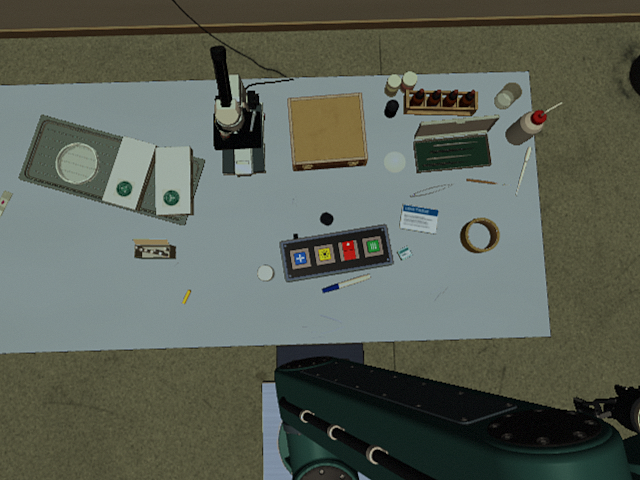

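View pics/side1.png

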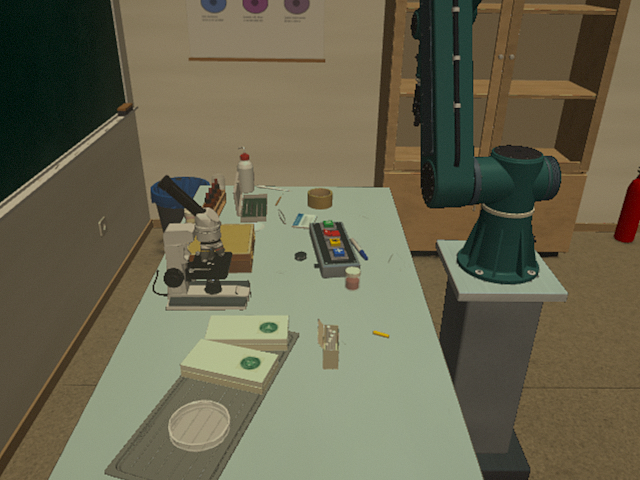

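The top view shows the row from left to right as blue (301,258), yellow (324,254), red (348,250) and green (373,246). I'll refine this with a colour fit to the known row geometry.

```bash
cat > fit.py <<'E'
from h import *
from scipy.optimize import least_squares
np.set_printoptions(precision=1,suppress=True)
def capuv(im,box):
    hsv=cv2.cvtColor(im,cv2.COLOR_RGB2HSV); o={}
    x0,y0,x1,y1=box
    for c,(a,b) in dict(blue=(100,130),yellow=(20,35),green=(45,85)).items():
        m=cv2.inRange(hsv,(a,120,60),(b,255,255)); q=np.zeros_like(m); q[y0:y1,x0:x1]=m[y0:y1,x0:x1]
        q=cv2.morphologyEx(q,cv2.MORPH_CLOSE,np.ones((5,5)))
        n,l,s,ce=cv2.connectedComponentsWithStats(q)
        if n>1:
            i=1+s[1:,4].argmax(); r=cv2.minAreaRect(cv2.findNonZero((l==i).astype(np.uint8)))
            o[c]=ce[i]; print(c,s[i],ce[i],r[1])
    return o
E
python3 - <<'E'
from fit import *
p=arm.snapshot("top")
u=capuv(p["pixels"],(280,225,395,282))
k={"blue":96,"yellow":32,"green":-96}
W={c:atz(p,u[c],65)[:2] for c in u}; print(W)
f=lambda q:np.concatenate([q[:2]+k[c]*np.array([-np.sin(q[2]),np.cos(q[2])])-W[c] for c in W])
r=least_squares(f,[487,-50,.19]); q=r.x; print("fit",q[:2],round(q[2],3),r.fun)
e=np.array([-np.sin(q[2]),np.cos(q[2])]);x=np.array([e[1],-e[0]])
for c in k: print(c,q[:2]+k[c]*e)
print("rocker_on",q[:2]-32*e+17*x)
s=p["pixels"][215:290,270:405]; cv2.imwrite("pics/crop.png",cv2.resize(s,None,fx=5.5,fy=5.5,interpolation=cv2.INTER_CUBIC)[:,:,::-1])
E
```

```text
blue [294 252  13  13 127] [299.8 258. ] (11.179131507873535, 11.179131507873535)
yellow [318 248  13  13 136] [324.2 253.8] (11.836727142333984, 11.343530654907227)
green [367 240  13  13 127] [372.8 245.8] (11.179131507873535, 11.179131507873535)
{'blue': array([471.9,  47.8]), 'yellow': array([481.1, -15.4]), 'green': array([ 498.3, -141.8])}
fit [485.3 -47. ] 0.138 [ 0.1  0.2 -0.3  0.1  0.1 -0.3]
blue [472.1  48.1]
yellow [480.9 -15.3]
green [ 498.5 -142.1]
rocker_on [506.5 -76.4]
```

View pics/crop.png

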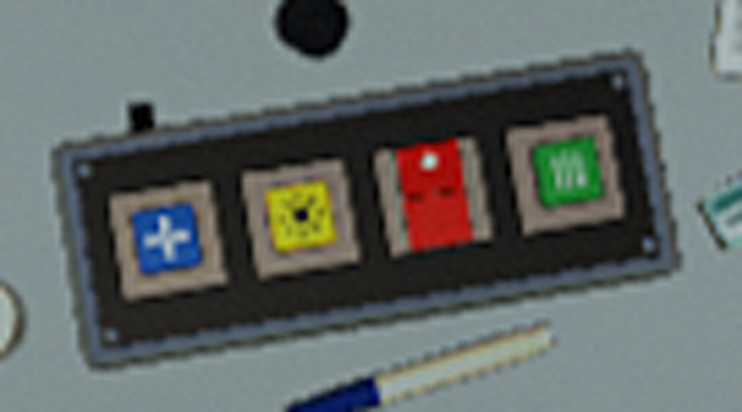

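Run:
```python
from h import *
from scipy.spatial.transform import Rotation as R
s=arm.observe(); M=R.from_quat(s["eef_rot"]).as_matrix(); print(s["eef_pos"],M.round(4))
a=np.arctan2(M[1,1],M[0,1]); t=np.pi/2+.138
d=(t-a+np.pi/2)%np.pi-np.pi/2; print("tool y yaw",a,"turn",d, "alt",d-np.sign(d)*np.pi)
print(np.array([506.5,-76.4])-s["eef_pos"][:2])
```

```text
[ 148.89571933 -581.20631207  231.30345776] [[ 9.687e-01  2.482e-01 -0.000e+00]
 [ 2.482e-01 -9.687e-01  1.000e-04]
 [-0.000e+00 -1.000e-04 -1.000e+00]]
tool y yaw -1.3199931596383667 turn -0.11280316715652994 alt 3.028789486433263
[357.60428067 504.80631207]
```

Call:
{"name": "servo_tool", "arguments": {
  "rows": [
    [0, 0, -0.01, 0.028, 0.0395, 0, -1],
    [0, 0, -0.01, 0.028, 0.0395, 0, -1],
    [0, 0, -0.01, 0.028, 0.0395, 0, -1],
    [0, 0, -0.01, 0.028, 0.0395, 0, -1],
    [0, 0, -0.01, 0.028, 0.0395, 0, -1],
    [0, 0, -0.01, 0.028, 0.0395, 0, -1],
    [0, 0, -0.01, 0.028, 0.0395, 0, -1],
    [0, 0, -0.01, 0.028, 0.0395, 0, -1],
    [0, 0, -0.01, 0.028, 0.0395, 0, -1],
    [0, 0, -0.01, 0.028, 0.0395, 0, -1],
    [0, 0, -0.013, 0.028, 0.0395, 0, -1],
    [0, 0, 0, 0, 0, 0, -1]
  ]
}}

```text
t: 1.85
eef_pos: [459.7, -142.2, 231.6]
eef_rot: [0.997, 0.072, 0.001, -0.001]
contact_force: [-0.3, -0.4, 0.3]
grip_width: -0.2
gripper_force: 0.0
```

Call:
{"name": "servo_tool", "arguments": {
  "rows": [
    [0, 0, 0, 0.024, 0.033, 0, -1],
    [0, 0, 0, 0.0235, 0.033, 0, -1],
    [0, 0, 0, 0, 0, -0.04, -1],
    [0, 0, 0, 0, 0, -0.04, -1],
    [0, 0, 0, 0, 0, -0.04, -1],
    [0, 0, 0, 0, 0, -0.015, -1],
    [0, 0, 0, 0, 0, 0, -1],
    [0, 0, 0, 0, 0, 0, -1]
  ]
}}

```text
t: 2.65
eef_pos: [504.6, -81.4, 96.6]
eef_rot: [0.998, 0.069, 0.0, 0.0]
contact_force: [-0.2, 0.1, 0.2]
grip_width: 0.4
gripper_force: 0.0
```

Run:
```python
from h import *
s=arm.observe();print(s["eef_pos"],s["contact_force"])
P={n:arm.snapshot(n) for n in("top","side")}
a=P["top"]["pixels"][200:300,270:405]; b=P["side"]["pixels"][190:290,290:390]
f=lambda i:cv2.resize(i,None,fx=4*400/4/i.shape[1],fy=4*400/4/i.shape[1],interpolation=cv2.INTER_CUBIC)
a,b=f(a),f(b); h=max(a.shape[0],b.shape[0]); o=np.zeros((h,800,3),np.uint8); o[:a.shape[0],:400]=a; o[:b.shape[0],400:]=b
cv2.imwrite("pics/c2.png",o[:,:,::-1])
```

```text
[504.57574638 -81.38134813  96.62021238] [-0.24174238  0.09879761  0.22264507]
```

View pics/c2.png

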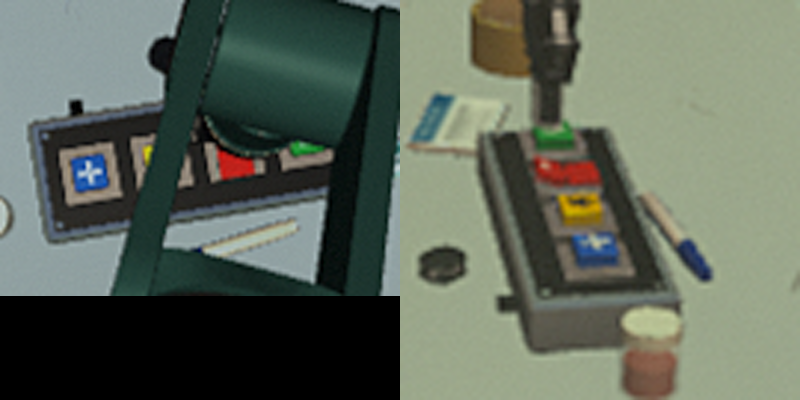

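Call:
{"name": "servo_tool", "arguments": {
  "rows": [
    [0, 0, 0, 0.002, 0.005, 0, -1],
    [0, 0, 0, 0, 0, -0.015, -1],
    [0, 0, 0, 0, 0, -0.014, -1],
    [0, 0, 0, 0, 0, 0, -1],
    [0, 0, 0, 0, 0, 0, -1]
  ]
}}

```text
t: 3.25
eef_pos: [506.8, -75.6, 68.0]
eef_rot: [0.998, 0.069, 0.0, 0.0]
contact_force: [0.1, 0.4, 0.1]
grip_width: -0.1
gripper_force: 0.0
```

Call:
{"name": "servo_tool", "arguments": {
  "rows": [
    [0, 0, 0, 0, 0, -0.003, -1],
    [0, 0, 0, 0, 0, -0.003, -1],
    [0, 0, 0, 0, 0, -0.002, -1],
    [0, 0, 0, 0, 0, 0, -1],
    [0, 0, 0, 0, 0, 0, -1]
  ]
}}

```text
t: 3.75
eef_pos: [506.5, -75.8, 59.3]
eef_rot: [0.998, 0.069, 0.0, -0.0]
contact_force: [0.9, -0.5, 1.5]
grip_width: -0.3
gripper_force: 0.7
```

Call:
{"name": "servo_tool", "arguments": {
  "rows": [
    [0, 0, 0, 0, 0, -0.001, -1],
    [0, 0, 0, 0, 0, -0.001, -1],
    [0, 0, 0, 0, 0, 0, -1],
    [0, 0, 0, 0, 0, 0, -1],
    [0, 0, 0, 0, 0, 0, -1]
  ]
}}

```text
t: 4.25
eef_pos: [506.6, -75.8, 58.4]
eef_rot: [0.998, 0.069, 0.0, 0.0]
contact_force: [-1.7, 0.5, 14.9]
grip_width: -0.0
gripper_force: 7.2
```

Call:
{"name": "servo_tool", "arguments": {
  "rows": [
    [0, 0, 0, 0, 0, 0.025, -1],
    [0, 0, 0, 0, 0, 0.025, -1],
    [0, 0, 0, -0.0115, 0.041, 0, -1],
    [0, 0, 0, -0.0115, 0.041, 0, -1],
    [0, 0, 0, -0.0115, 0.042, 0, -1],
    [0, 0, 0, 0, 0, -0.015, -1],
    [0, 0, 0, 0, 0, 0, -1],
    [0, 0, 0, 0, 0, 0, -1]
  ]
}}

```text
t: 5.05
eef_pos: [471.4, 48.1, 92.1]
eef_rot: [0.998, 0.069, -0.001, -0.0]
contact_force: [1.0, -1.2, -0.8]
grip_width: 0.3
gripper_force: 0.0
```

Run:
```python
from h import *
s=arm.observe();print(s["eef_pos"],s["contact_force"])
P={n:arm.snapshot(n) for n in("top","side")}
o=cv2.resize(P["side"]["pixels"][190:290,290:390],(600,600),interpolation=cv2.INTER_CUBIC)
cv2.imwrite("pics/c3.png",o[:,:,::-1])
p=P["side"];K=np.array(p["camera_matrix"]);T=np.linalg.inv(p["cam_to_world"])
for X in (s["eef_pos"],[472.1,48.1,65],[480.9,-15.3,65]):
    c=(T@[*X,1])[:3]*[1,-1,-1]; v=K@c; print((v[:2]/v[2]-[290,190])*6)
```

```text
[471.40631126  48.09055262  92.06372844] [ 0.99700714 -1.23350197 -0.78971743]
[292.87999654 313.96953315]
[289.7571221  365.17973423]
[267.06502824 304.17552842]
```

View pics/c3.png

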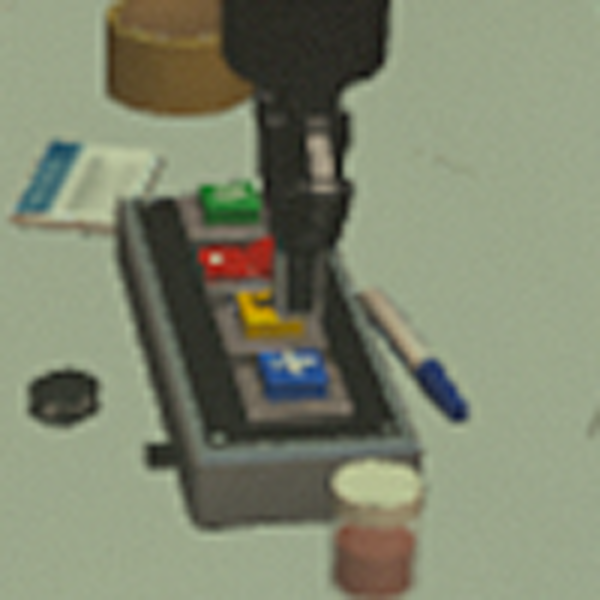

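The rocker now lies level at its dotted end (215,258) with the near half raised. The fingertip (297,312) is right above the blue cap (293,362), and the projections agree. Next I press blue.

Call:
{"name": "servo_tool", "arguments": {
  "rows": [
    [0, 0, 0, 0.0005, 0, -0.012, -1],
    [0, 0, 0, 0, 0, -0.012, -1],
    [0, 0, 0, 0, 0, -0.003, -1],
    [0, 0, 0, 0, 0, -0.003, -1],
    [0, 0, 0, 0, 0, -0.003, -1],
    [0, 0, 0, 0, 0, -0.0015, -1],
    [0, 0, 0, 0, 0, 0, -1],
    [0, 0, 0, 0, 0, 0, -1]
  ]
}}

```text
t: 5.95
eef_pos: [472.7, 47.9, 58.5]
eef_rot: [0.998, 0.069, 0.0, 0.0]
contact_force: [-2.1, -2.8, 7.3]
grip_width: 0.0
gripper_force: 3.6
```

Call:
{"name": "servo_tool", "arguments": {
  "rows": [
    [0, 0, 0, 0, 0, -0.001, -1],
    [0, 0, 0, 0, 0, -0.0005, -1],
    [0, 0, 0, 0, 0, 0, -1],
    [0, 0, 0, 0, 0, 0, -1],
    [0, 0, 0, 0, 0, 0, -1]
  ]
}}

```text
t: 6.45
eef_pos: [472.8, 47.9, 58.3]
eef_rot: [0.998, 0.069, 0.001, 0.0]
contact_force: [-6.0, -2.9, 25.3]
grip_width: 0.1
gripper_force: 12.6
```

Call:
{"name": "servo_tool", "arguments": {
  "rows": [
    [0, 0, 0, 0, 0, 0.02, -1],
    [0, 0, 0, 0, 0, 0.02, -1],
    [0, 0, 0, 0.004, -0.0315, 0, -1],
    [0, 0, 0, 0.004, -0.0315, 0, -1],
    [0, 0, 0, 0, 0, -0.01, -1],
    [0, 0, 0, 0, 0, 0, -1],
    [0, 0, 0, 0, 0, 0, -1]
  ]
}}

```text
t: 7.15
eef_pos: [479.5, -14.0, 85.8]
eef_rot: [0.998, 0.069, -0.001, -0.0]
contact_force: [0.0, 0.1, -0.3]
grip_width: 0.1
gripper_force: 0.0
```

Call:
{"name": "servo_tool", "arguments": {
  "rows": [
    [0, 0, 0, 0.001, -0.001, -0.009, -1],
    [0, 0, 0, 0, 0, -0.009, -1],
    [0, 0, 0, 0, 0, -0.003, -1],
    [0, 0, 0, 0, 0, -0.003, -1],
    [0, 0, 0, 0, 0, -0.003, -1],
    [0, 0, 0, 0, 0, -0.0015, -1],
    [0, 0, 0, 0, 0, 0, -1],
    [0, 0, 0, 0, 0, 0, -1]
  ]
}}

```text
t: 7.95
eef_pos: [481.1, -15.4, 58.5]
eef_rot: [0.998, 0.069, -0.0, -0.0]
contact_force: [-3.1, 2.7, 11.9]
grip_width: -0.0
gripper_force: 5.8
```

Call:
{"name": "servo_tool", "arguments": {
  "rows": [
    [0, 0, 0, 0, 0, -0.001, -1],
    [0, 0, 0, 0, 0, 0, -1],
    [0, 0, 0, 0, 0, 0, -1],
    [0, 0, 0, 0, 0, 0, -1]
  ]
}}

```text
t: 8.35
eef_pos: [481.1, -15.4, 58.3]
eef_rot: [0.998, 0.069, 0.0, -0.0]
contact_force: [-5.7, 2.8, 23.9]
grip_width: -0.0
gripper_force: 11.7
```

Call:
{"name": "servo_tool", "arguments": {
  "rows": [
    [0, 0, 0, 0, 0, 0.03, -1],
    [0, 0, 0, 0, 0, 0.04, -1],
    [0, 0, 0, 0, 0, 0.05, -1],
    [0, 0, 0, 0, 0, 0.05, -1],
    [0, 0, 0, 0, 0, 0.03, -1],
    [0, 0, 0, 0, 0, 0, -1],
    [0, 0, 0, 0, 0, 0, -1],
    [0, 0, 0, 0, 0, 0, -1]
  ]
}}

```text
t: 9.15
eef_pos: [480.3, -15.6, 255.4]
eef_rot: [0.998, 0.069, -0.001, -0.0]
contact_force: [-0.6, -0.2, 0.1]
grip_width: -0.1
gripper_force: 0.0
```

Run:
```python
from h import *
s=arm.observe();print(s["eef_pos"],s["contact_force"])
p=arm.snapshot("side")
cv2.imwrite("pics/c4.png",cv2.resize(p["pixels"][190:290,290:390],(600,600),interpolation=cv2.INTER_CUBIC)[:,:,::-1])
```

```text
[480.30285194 -15.58243765 255.37952289] [-0.63141971 -0.15609602  0.0510416 ]
```

View pics/c4.png

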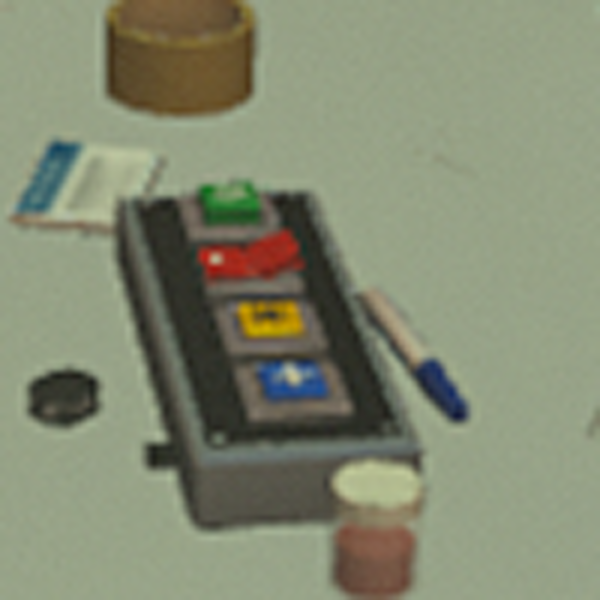

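The rocker (250,255) is on, blue (293,380) and yellow (270,320) are down, and green (230,203) is up. The lens, pen and jar are where they were, and the arm is clear.

```bash
python3 -c "
from rig import arm
print(arm.sign_off())"
```

```text
the job is handed in; nothing more can be done
None
```

The job is handed in: I switched the rocker on, then pressed the blue key and then the yellow key fully down, with green left up, the lens, pen and jar unmoved in the last picture, and the arm clear; sign-off returned no verdict.

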